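# Close and lock the service cover of a topping rail

## Robot

A 6-joint arm with a two-finger parallel gripper is mounted at the origin on the work surface. World frame = base frame: x ahead of the robot, y to its left, z up, the work surface at z = 0. Lengths are in mm, angles in rad, forces in N, time in s.
With the tool pointing down it reaches from about 275 to 750 mm from the base axis. Payload 10.2 kg.
Tool frame: the origin (TCP) lies at the very end of the fingers, on their centre line; the grasp point (between the pads) lies ctrl.grip_point_offset behind it (ctrl.grip_point_offset is the distance from the TCP to the grasp point, in mm); z points along the fingers, y is the line along which they close (so a half turn about z gives the same grasp; the last joint's range is limited). The gripper opens to 88 mm and grips with 3 to 60 N. Pads are 18 mm wide; open, the fingers measure 123 mm over their backs; the gripper's body (75 mm by 187 mm) begins 45 mm behind the grasp point.
Start: joints at [-1.512, 0.313, 1.498, -0, 1.331, -0.223], TCP at [145.981, -504.302, 238.72] pointing down, gripper open.
Joint ranges: [-2.94, 2.94], [-0.97, 2.17], [0.19, 2.56], [-1.23, 4.37], [0.02, 3.11], [-2.88, 2.88]. Speed limits (rad/s): [2.39, 2.39, 3.01, 3.14, 3.14, 3.14].

## Interface

Orientations are given as a unit quaternion [w, x, y, z].
In Python, from plant import ctrl, vision gives the robot as it stands.
- The arm moves only by the tool step_arm, never from a script. Its arguments are lists of equal length, an entry for each row: "travel": the shift along the tool's x, y, z in mm, a list of three; "delta_rot": the turn, a rotation vector about the tool's x, y, z in degrees, a list of three. In form: {"travel": [[x, y, z], ...], "delta_rot": [[ax, ay, az], ...]}. A call has 1 to 12 rows; each row is the pose to reach, as a shift and turn from the pose commanded when the call began, along the tool's axes at that moment; what a row does not reach only later rows make up. A row lasts 1/10 s, in which the tool goes at most 50 mm and 8.59 degrees, less where a joint would pass 70% of its speed; a pose out of reach is approached as far as the arm can. A call with a gripper value outside its range is refused whole. "jaw" is the opening, from 0 (shut) to 1 (fully open), set as the call begins (left out, the last holds). The fingers move at their own pace and stop on an object; "squeeze" is the grip in N (left out, the last holds). Time passes only in rows, so rows that repeat a pose let the fingers close. It gives the time, the measured TCP pose, the force, the opening and the grip force at its end, in the units of the state.
- ctrl.state(): the state, without advancing time (a new reading comes with each control period).
- vision.grab_frame(name): name is "scene" or "top"; returns a dict with "pixels" (480x640x3 uint8, red, green, blue), "z_map" (480x640 float32, mm along the optical axis (not along the pixel's ray), 0 where there is no reading), "fx", "fy", "cx", "cy" (pixels), "world_to_cam" (4x4, takes a point from world to camera coordinates). Camera axes: x right, y down, z forward; pixel columns grow to the right and rows downward; lengths in mm; the calibration is good to about 2 mm. A picture is of the moment at which its call begins.
- ctrl.finish_job(): hands the job in; it is judged then, once.
Trained networks look in a picture, given as the dict that the camera call returned (one of the last four; its "shot" number tells which), for a name from the list of things; names that differ only in an ending like _2 or _b are one class to them, and where a whole thing is asked for, a point or a joint stands for the part that bears it (a point fixed in the world has none). Each returns a list of dicts, best first, with "conf" (0 to 1); they miss things now and then, are a little off and sometimes report something else, mostly with a low value. They report only what shows in the picture. A call takes as long as a camera call.
- vision.find_in(label, picture): "box" ([left, top, right, bottom] as shares, 0 to 1, of the picture: columns of its width, rows of its height, round what is visible of it).
- vision.outline_of(label, picture): "region" (480x640 bool, what is visible of it) and "box" ([left, top, right, bottom] as shares, 0 to 1, of the picture: columns of its width, rows of its height, round what is visible of it).
The state is a dict: "time": time; "joints": joint angles; "joint_vel": joint speeds; "effort": joint torques, N m; "eef_pos": TCP position; "eef_rot": TCP orientation; "contact_force": force on the tool from outside, world axes, zero at the start; "ft_torque": the same for the moment, N m; "grip_width": finger opening in mm; "grasp_force": force on a finger pad.
Only numpy, scipy, OpenCV 4.12 (cv2) and the standard library are available. Lean on these libraries where they do the work, as an engineer would, in place of code of your own. Each camera call takes 0.05 s, during which the arm holds its last target. There are 200 camera calls.

## Task

Gently shut the raised service cover of the steel topping rail, then press the wing head of its quarter-turn stud down and turn it a quarter turn clockwise (seen from above) until the cam catches and the head stays down by itself; then let go. The slot under the cover may be up to some 37 degrees off square either way, so feel for it gently: pressing the head harder than about 25 N bends the receptacle. Leave the bowl, bottle and jar where they are.

Things in the scene. Friction and masses are not known exactly. Their poses are not given: they have to be found in the camera images.
- unit: Topping rail, a fixed stainless housing 240 (x) by 460 (y) by 130 mm high; origin at the centre of its underside; x runs from its louvred front (robot side) to its back, z up. At its -y end, under the hinged cover, is the service compartment; the rest of the top has two empty pan wells. Below the cover a hidden receptacle takes the stud's bar through a slot, then holds it in a notch.
- cover (a joint): Hinge of the stainless cover (215 mm long in x, 192 mm wide, 6 mm thick, 0.5 kg) over the service compartment: rad, 0 = shut flat on the housing, grows as the front edge rises. The hinge line runs along the unit's y at unit (110, -130, 130) mm. Stiff: it stays where left and needs about 2 to 6 N at the front edge to close.
- cover_push (a point): Free point on the cover's top face to push on: 195 mm from the hinge line (25 mm in from the front edge), 60 mm to the unit's +y side of the stud axis, 6 mm above the hinge line when shut.
- stud_top (a point): Centre of the top of the stud's wing head, on its turning axis, 165 mm from the hinge line, mid width of the cover. Wing: bar 44 mm long (point x), 12 thick, 22 high; under it a flange 48 mm across, 6 thick, turns with it. Head up: wing top 44 mm, flange underside 16 mm above the cover's top face. z up the stud.
- stud (a joint): Stud angle, rad, growing clockwise from above; 0 = wing along unit x; turns freely -1.1 to 2.8. The bar on its foot lies along the wing and enters the slot within about 0.07 rad of the slot's unknown angle (-0.65 to 0.65). The notch is 1.57 clockwise from the slot, play 0.1 either way, then a firm stop. Once turned some 0.4 under the receptacle it stays in if let go: regripping is fine.
- stud_press (a joint): How far the head is pressed, m: 0 = up, bottoms at 0.013. Spring 3 N at the top plus 0.5 N per mm. Cover shut and bar off the slot: stops hard at 0.002; at the slot it goes through. Needs 0.012 to turn under the receptacle (rides at 0.0115); at the quarter turn the notch lets it rise to about 0.009, where it stays by itself: caught.
- leaf (a joint): Leaf spring that carries the receptacle under the cover, m: 0 = at rest, grows as the stud's bar bears down on it (on the blocked slot or on the bottom). It gives way from 12 N on, then 4 N per mm; this load comes on top of the stud's own spring force. Pushed beyond 0.0025 it is bent and spoiled.
- bowl: Steel mixing bowl, 150 mm wide, 75 mm high, standing loose on the table; origin at the centre of its underside. Leave alone.
- bottle: Clear sauce bottle, 56 mm diameter, 160 mm high, loose; origin at the centre of its underside. Leave alone.
- jar: Glass jar with black cap, 60 mm diameter, 80 mm high, loose; origin at the centre of its underside. Leave alone.

How it is judged (in metres and radians):
On the way:
1. the cover is shut (value of joint cover below 0.03 rad), for 0.2 s.
At the end, for the whole second after the job is handed in: The cover is shut (within 0.03 rad); the stud is turned past 0.75 rad and caught: at rest, pressed in 7.2 to 10.5 mm with nothing holding it (value of joint cover below 0.03 rad and value of joint stud above 0.75 rad and value of joint stud_press between 0.0072 and 0.0105 m and velocity of joint stud below 0.1 rad/s); the robot touches nothing.
It fails at once if the stud is pressed so hard that the receptacle's leaf spring bends (22 N on it) (value of joint leaf above 0.0025 m).
It fails at once if the bare cover is pushed with more than 60 N (contact force between the arm and cover above 40 N or contact force between the fingers and cover_c0 above 60 N).
It fails at once if the bowl, bottle or jar is pushed more than 30 mm or tipped (distance of any of bowl, bottle, jar from where it was at the start of the episode above 0.03 m or angle between any of bowl, bottle, jar's own z axis and vertical above 0.5 rad).
It also fails if it takes over 72 s, if anything falls off the work surface, if the arm or the gripper's body presses on something with over 40 N, if the wrist force passes 120 N, or if a joint passes its speed limit or range.

## Working session

There is one attempt and no reset: what is moved stays moved. The work goes in short steps, Python scripts to look and compute and a tool call to move; the robot and the scene stay as the last step left them, time stands still between calls to the robot, and variables do not carry over. Pictures are saved under pics/ and viewed, at most 10 in all, crops included, and the job is handed in when it is done.

Besides the shell and the picture viewer there is one more tool, called by a JSON object that holds its "api" and its "payload". step_arm: Moves the arm, as the interface text tells. Its arguments: {"type":"object","properties":{"travel":{"type":"array"},"delta_rot":{"type":"array"},"jaw":{"type":"number"},"squeeze":{"type":"number"}},"required":["travel","delta_rot"]}

```bash
mkdir -p pics; ls
cat > h.py <<'E'
import numpy as np, cv2
from plant import ctrl, vision
def cloud(p):
    z=p["z_map"];v,u=np.mgrid[:480,:640]
    P=np.stack([(u-p["cx"])/p["fx"]*z,(v-p["cy"])/p["fy"]*z,z,np.ones_like(z)],-1)
    W=P@np.linalg.inv(p["world_to_cam"]).T
    W[z==0]=np.nan
    return W[...,:3]
def save(p,n): cv2.imwrite("pics/"+n,p["pixels"][...,::-1])
E
python3 - <<'E'
from h import *
print(ctrl.state(), ctrl.grip_point_offset)
for n in ("scene","top"):
    p=vision.grab_frame(n);save(p,n+"0.png");W=cloud(p);np.savez(n+"0.npz",W=W,**{k:p[k] for k in("pixels","z_map","fx","fy","cx","cy","world_to_cam")})
    print(n,p["fx"],np.linalg.inv(p["world_to_cam"]).round(3).tolist())
    for l in ("unit","cover","stud","stud_top","bowl","bottle","jar"):
        for r in vision.outline_of(l,p)[:2]:
            m=r["region"];w=W[m];w=w[~np.isnan(w[:,0])]
            b=np.array(r["box"])*[640,480,640,480]
            print(l,round(r["conf"],2),b.round(),m.sum(),np.nanmedian(w,0).round() if len(w) else None, np.percentile(w,[2,98],axis=0).round().tolist() if len(w) else None)
E
```

```text
pics
{'time': 0.0, 'joints': array([-1.51238552e+00,  3.13442084e-01,  1.49842844e+00, -2.65466288e-05,
        1.33100208e+00, -2.23440283e-01]), 'joint_vel': array([-0.00064797, -0.00049669,  0.00126256, -0.00085642, -0.00027742,
        0.00109381]), 'effort': array([ 1.40412332e-03, -4.02211690e+01, -2.52259219e+01,  6.95655285e-02,
        3.53516999e-02, -9.12389805e-05]), 'eef_pos': array([ 145.96738012, -504.04331163,  238.16837539]), 'eef_rot': array([-6.38860628e-04,  9.90085772e-01,  1.40462643e-01,  3.98998715e-05]), 'contact_force': array([-0.61795508, -0.21141034, -0.5879366 ]), 'ft_torque': array([-0.00859691,  0.03545164, -0.00632817]), 'grasp_force': 0.0, 'grip_width': 87.86044298067546} 18.700000000000003
scene 499.8440038569356 [[0.747, 0.579, -0.327, 1026.448], [0.665, -0.654, 0.36, -362.492], [-0.006, -0.487, -0.873, 1281.502], [0.0, 0.0, 0.0, 1.0]]
unit 0.85 [204. 197. 396. 386.] 18225 [644. -38. 132.] [[512.0, -217.0, 20.0], [744.0, 233.0, 277.0]]
cover 0.82 [207. 239. 324. 365.] 7442 [ 639. -124.  214.] [[561.0, -211.0, 142.0], [721.0, -26.0, 280.0]]
stud 0.74
[... 675 characters left out ...]
174. 453. 240.] 4723 [ 631. -114.  221.] [[557.0, -210.0, 136.0], [723.0, -25.0, 280.0]]
stud 0.78 [400. 198. 421. 218.] 291 [ 618. -113.  269.] [[600.0, -138.0, 234.0], [645.0, -95.0, 287.0]]
stud_top 0.78 [402. 200. 422. 219.] 271 [ 618. -112.  270.] [[600.0, -135.0, 248.0], [645.0, -95.0, 287.0]]
bowl 0.69 [208. 175. 258. 230.] 2238 [680. 352.  27.] [[609.0, 278.0, -0.0], [741.0, 411.0, 76.0]]
bowl 0.29 [271. 273. 293. 293.] 383 [443. 213.  78.] [[415.0, 188.0, 27.0], [470.0, 241.0, 85.0]]
bottle 0.88 [453. 214. 480. 234.] 476 [ 585. -288.  106.] [[562.0, -316.0, 18.0], [612.0, -272.0, 163.0]]
jar 0.71 [271. 273. 291. 296.] 405 [444. 213.  78.] [[415.0, 187.0, -2.0], [470.0, 243.0, 85.0]]
```

Run:
```python
from h import *
a=cv2.imread("pics/scene0.png")[180:400,170:440];b=cv2.imread("pics/top0.png")[150:370,250:500]
cv2.imwrite("pics/crops.png",np.hstack([cv2.resize(a,(400,326)),cv2.resize(b,(370,326))]))
for n in ("scene","top"):
    d=np.load(n+"0.npz");W=d["W"]
    w=W.reshape(-1,3);w=w[~np.isnan(w[:,0])]
    m=(abs(w[:,2]-130)<7)&(w[:,0]>450)&(w[:,0]<780)&(w[:,1]>-20)&(w[:,1]<260)
    q=w[m]; r=cv2.minAreaRect(q[:,:2].astype(np.float32)); print(n,"housing top",m.sum(),np.median(q[:,2]),r)
    # cover plane RANSAC
    c=w[(w[:,2]>145)&(w[:,0]>530)&(w[:,0]<760)&(w[:,1]>-235)&(w[:,1]<0)]
    best=None;rng=np.random.default_rng(0)
    for _ in range(300):
        s=c[rng.choice(len(c),3,False)];nn=np.cross(s[1]-s[0],s[2]-s[0]);nn/=np.linalg.norm(nn)+1e-9
        i=abs((c-s[0])@nn)<4
        if best is None or i.sum()>best.sum():best=i
    q=c[best];cen=q.mean(0);nn=np.linalg.svd(q-cen,full_matrices=False)[2][2];nn*=np.sign(nn[2])
    print("cover",best.sum(),cen.round(1),nn.round(4),"tilt",np.arccos(nn[2]),"yaw",np.degrees(np.arctan2(nn[1],nn[0])))
    h=np.cross([0,0,1],nn);h/=np.linalg.norm(h);s=np.cross(h,nn) 
    print("along hinge",h.round(3),np.percentile(q@h,[1,99]).round(),"slope dir",s.round(3),np.percentile(q@s,[1,99]).round(), "cen proj",(cen@h).round(1))
    t=c[(c-cen)@nn>32]; print("studtop pts",len(t),t.mean(0).round(1),((t-cen)@nn).max().round(1)); u=t-t.mean(0)
    print("wing axis",np.linalg.svd(u,full_matrices=False)[1:][1][0].round(3))
```

```text
scene housing top 2488 132.01649206419745 ((622.6773071289062, 114.28857421875), (260.61346435546875, 242.5573272705078), 87.99979400634766)
cover 6313 [ 638.9 -121.8  213.9] [ 0.6545 -0.021   0.7558] tilt 0.7139809273586413 yaw -1.8371050166586
along hinge [ 0.032  0.999 -0.   ] [-192.   -4.] slope dir [ 0.755 -0.024 -0.655] [244. 449.] cen proj -101.3
studtop pts 118 [ 631.3 -119.   277.4] 48.2
wing axis [ 0.736  0.307 -0.603]
top housing top 3112 131.11792728501928 ((623.087646484375, 110.64627838134766), (266.1489562988281, 241.19813537597656), 88.21736907958984)
cover 3874 [ 634.1 -116.5  217.1] [ 0.654  -0.0222  0.7561] tilt 0.7134027342854513 yaw -1.943338984221978
along hinge [ 0.034  0.999 -0.   ] [-189.   -1.] slope dir [ 0.756 -0.026 -0.654] [243. 448.] cen proj -94.9
studtop pts 107 [ 628.4 -116.1  276.3] 47.3
wing axis [-0.766 -0.33   0.551]
```

View pics/crops.png

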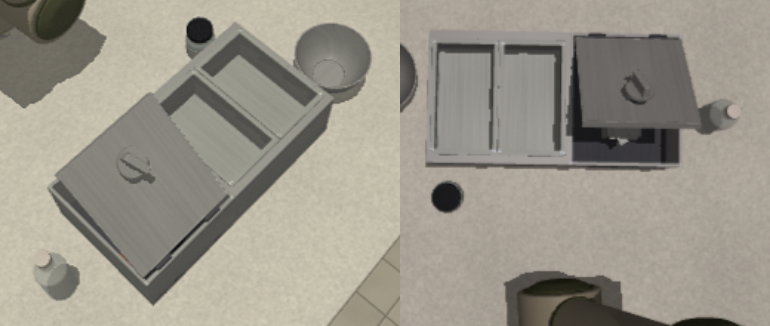

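Both crops show the cover raised about 41° at the unit's −y end, with the wing mid-width. The bottle is off the −y side, and the jar and bowl are off to the +y side. Measured: unit yaw is about −1.9° and the hinge is at x'≈729. First I'll approach above the push point with the jaw closed.

{"api": "step_arm", "payload": {"travel": [[0,0,-50],[20,-10,-92],[273,-154,-92],[273,-154,-92],[273,-154,-92],[273,-154,-92],[273,-154,-92],[273,-154,-92],[273,-154,-92],[273,-154,-92],[273,-154,-92],[273,-154,-92]], "delta_rot": [[0,0,-8],[0,0,-16],[0,0,-24],[0,0,-32],[0,0,-40],[0,0,-48],[0,0,-56],[0,0,-64],[0,0,-72],[0,0,-80],[0,0,-80],[0,0,-80]], "jaw": 0}}

```text
time: 2.0
eef_pos: [365.3, -280.5, 330.7]
eef_rot: [0.0, 0.67, 0.743, 0.0]
contact_force: [-0.8, -0.1, -0.3]
grip_width: 0.5
grasp_force: 0.0
```

```bash
cat >> h.py <<'E'
from scipy.spatial.transform import Rotation as R
c,s_=np.cos(np.radians(-1.9)),np.sin(np.radians(-1.9))
U=np.array([[c,-s_,0],[s_,c,0],[0,0,1]])  # columns: unit axes in world
def tool(): 
    s=ctrl.state();q=s["eef_rot"];return s,R.from_quat([q[1],q[2],q[3],q[0]])
def to(pu,psi):  # unit-axis coords (rotated about base), tool x yaw world deg
    s,r=tool();d=r.inv().apply(U@np.array(pu)-s["eef_pos"])
    t=R.from_euler("z",psi,degrees=True)*R.from_euler("x",180,degrees=True)
    print("travel",d.round(1),"rot",np.degrees((r.inv()*t).as_rotvec()).round(1))
def rep():
    s,r=tool();x=r.as_matrix()[:,0]
    print("t",round(s["time"],2),"unit pos",(U.T@s["eef_pos"]).round(1),"psi",np.degrees(np.arctan2(x[1],x[0])).round(1),"F",s["contact_force"].round(1),"T",s["ft_torque"].round(2),"q",s["joints"].round(2),"w",round(s["grip_width"],1),"g",round(s["grasp_force"],1))
E
python3 -c "
from h import *
rep();to([580,-36.5,310],178.1)"
```

```text
t 2.0 unit pos [ 374.4 -268.3  330.7] psi 95.9 F [-0.8 -0.1 -0.3] T [-0.06 -0.1  -0.01] q [-0.91  0.12  1.5   0.    1.52 -1.01] w 0.5 g 0.0
travel [201.6 235.2  20.8] rot [  0.    0.  -82.2]
```

{"api": "step_arm", "payload": {"travel": [[20,23,2],[50,60,5],[202,235,20],[202,235,20],[202,235,20],[202,235,20],[202,235,20],[202,235,20],[202,235,20],[202,235,20],[202,235,20],[202,235,20]], "delta_rot": [[0,0,-8],[0,0,-16],[0,0,-24],[0,0,-32],[0,0,-40],[0,0,-48],[0,0,-56],[0,0,-64],[0,0,-72],[0,0,-80],[0,0,-82],[0,0,-82]]}}

```text
time: 3.2
eef_pos: [577.4, -54.8, 310.6]
eef_rot: [-0.0, 0.018, 1.0, 0.0]
contact_force: [0.1, -0.8, 0.8]
grip_width: 0.6
grasp_force: 0.0
```

```bash
python3 -c "
from h import *
rep()
for th in np.arange(.714,-.01,-.06): print(round(th,2),(729-195*np.cos(th)+6*np.sin(th)).round(1),(130+195*np.sin(th)+6*np.cos(th)).round(1))"
```

```text
t 3.2 unit pos [578.9 -35.6 310.6] psi 178.0 F [ 0.1 -0.8  0.8] T [ 0.05 -0.14 -0.05] q [-0.3   0.4   1.19  0.    1.55 -1.83] w 0.6 g 0.0
0.71 585.6 262.2
0.65 577.9 253.4
0.59 570.8 244.1
0.53 564.2 234.4
0.47 558.2 224.3
0.41 552.9 213.9
0.35 548.2 203.2
0.29 544.1 192.3
0.23 540.7 181.1
0.17 538.0 169.7
0.11 535.9 158.1
0.05 534.6 146.5
-0.01 534.0 134.8
```

{"api": "step_arm", "payload": {"travel": [[-6,0,25],[-6,0,35],[-5,0,42],[-3,0,50],[0,0,57],[4,0,62],[8,0,67],[11,0,72],[15,0,77],[18,0,82],[21,0,87],[21,0,87]], "delta_rot": [[0,0,0],[0,0,0],[0,0,0],[0,0,0],[0,0,0],[0,0,0],[0,0,0],[0,0,0],[0,0,0],[0,0,0],[0,0,0],[0,0,0]]}}

```text
time: 4.4
eef_pos: [555.8, -53.7, 223.0]
eef_rot: [-0.001, 0.016, 1.0, 0.0]
contact_force: [-0.2, -1.0, 0.3]
grip_width: 0.6
grasp_force: 0.0
```

{"api": "step_arm", "payload": {"travel": [[3,0,5],[5,0,10],[8,0,15],[10,0,20],[12,0,26],[14,0,31],[16,0,37],[17,0,42],[19,0,48],[20,0,54],[21,0,60],[22,0,66]], "delta_rot": [[0,0,0],[0,0,0],[0,0,0],[0,0,0],[0,0,0],[0,0,0],[0,0,0],[0,0,0],[0,0,0],[0,0,0],[0,0,0],[0,0,0]]}}

```text
time: 5.6
eef_pos: [534.3, -53.1, 157.2]
eef_rot: [-0.0, 0.016, 1.0, 0.0]
contact_force: [0.5, 0.2, 0.2]
grip_width: 0.5
grasp_force: 0.0
```

Run:
```python
from h import *
rep();p=vision.grab_frame("scene");save(p,"s1.png");cv2.imwrite("pics/s1c.png",cv2.resize(p["pixels"][170:410,160:440,::-1],(700,600)))
```

```text
t 5.6 unit pos [535.8 -35.3 157.2] psi 178.1 F [0.5 0.2 0.2] T [ 0.02 -0.19  0.02] q [-0.32  0.42  1.58  0.    1.15 -1.86] w 0.5 g 0.0
```

View pics/s1c.png

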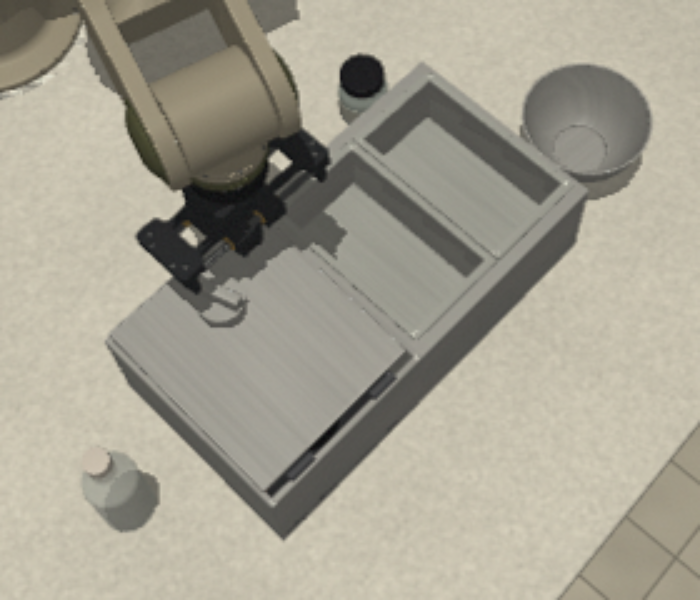

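The cover has followed down and looks nearly shut, and the fingers are on its free part, clear of the stud. I'll press the last bit slowly.

{"api": "step_arm", "payload": {"travel": [[1,0,5],[2,0,10],[2,0,14],[2,0,17],[2,0,19],[2,0,20],[2,0,21],[2,0,21]], "delta_rot": [[0,0,0],[0,0,0],[0,0,0],[0,0,0],[0,0,0],[0,0,0],[0,0,0],[0,0,0]]}}

```text
time: 6.45
eef_pos: [532.5, -53.0, 136.7]
eef_rot: [0.0, 0.016, 1.0, -0.0]
contact_force: [-0.3, -0.3, -0.2]
grip_width: 0.5
grasp_force: 0.0
```

```bash
python3 -c "
from h import *
rep()"
```

```text
t 6.45 unit pos [533.9 -35.3 136.7] psi 178.1 F [-0.3 -0.3 -0.2] T [ 0.06 -0.14  0.03] q [-0.32  0.44  1.6   0.    1.1  -1.86] w 0.5 g 0.0
```

{"api": "step_arm", "payload": {"travel": [[0,0,0.5],[0,0,1],[0,0,1.5],[0,0,2],[0,0,2]], "delta_rot": [[0,0,0],[0,0,0],[0,0,0],[0,0,0],[0,0,0]]}}

```text
time: 6.95
eef_pos: [532.6, -53.0, 136.4]
eef_rot: [0.001, 0.016, 1.0, -0.0]
contact_force: [-5.7, 1.5, 14.0]
grip_width: 0.7
grasp_force: 7.0
```

Contact at 14 N with the tip at z=136.4, so the cover is shut. Next I'll lift, back off and measure the wing.

{"api": "step_arm", "payload": {"travel": [[0,0,-40],[20,0,-80],[60,0,-110],[110,0,-110],[150,0,-110],[150,0,-110]], "delta_rot": [[0,0,0],[0,0,0],[0,0,0],[0,0,0],[0,0,0],[0,0,0]], "jaw": 1}}

```text
time: 7.55
eef_pos: [379.4, -47.5, 245.0]
eef_rot: [0.0, 0.017, 1.0, -0.0]
contact_force: [0.1, -0.5, 0.1]
grip_width: 46.3
grasp_force: 0.0
```

Run:
```python
from h import *
ims=[]
for n in ("scene","top"):
    p=vision.grab_frame(n);W=cloud(p)@U  # unit axes
    m=(W[...,2]>128)&(W[...,2]<142)&(W[...,0]>530)&(W[...,0]<720)&(W[...,1]>-185)&(W[...,1]<-10)
    q=W[m];A=np.c_[q[:,:2],np.ones(len(q))];k=np.linalg.lstsq(A,q[:,2],rcond=None)[0]
    print(n,"cover plane slope x,y",k[:2].round(4),"z med",np.median(q[:,2]).round(1))
    for l in ("stud","stud_top"):
        for r in vision.outline_of(l,p)[:1]:
            w=W[r["region"]];w=w[~np.isnan(w[:,0])];b=np.array(r["box"])*[640,480,640,480]
            t=w[(w[:,2]>172)&(w[:,2]<195)]
            print(l,round(r["conf"],2),b.round(),len(t),"ctr",t.mean(0).round(1),"z",np.median(t[:,2]).round(1))
    t=W[(W[...,2]>170)&(W[...,2]<195)&(abs(W[...,0]-564)<40)&(abs(W[...,1]+97)<40)]
    r=cv2.minAreaRect(t[:,:2].astype(np.float32));e=np.linalg.svd(t[:,:2]-t[:,:2].mean(0),full_matrices=False)[2][0]
    print("all",len(t),t.mean(0).round(1),r,"axis deg (unit)",np.degrees(np.arctan2(e[1],e[0])).round(1))
    a=np.linalg.inv(p["world_to_cam"]);c=p["world_to_cam"]@np.r_[U@[564,-97,180],1]
    u,v=int(p["fx"]*c[0]/c[2]+p["cx"]),int(p["fy"]*c[1]/c[2]+p["cy"]);print(u,v)
    ims.append(cv2.resize(p["pixels"][v-30:v+30,u-30:u+30,::-1],(400,400),interpolation=cv2.INTER_CUBIC))
cv2.imwrite("pics/w.png",np.hstack(ims));rep()
```

```text
scene cover plane slope x,y [-0.      0.0008] z med 136.8
stud 0.58 [239. 282. 259. 300.] 101 ctr [566.2 -97.4 179.8] z 180.3
stud_top 0.65 [237. 285. 258. 301.] 101 ctr [566.2 -97.4 179.8] z 180.3
all 106 [566.1 -97.6 179.5] ((564.0131225585938, -96.66637420654297), (44.63743209838867, 13.733572959899902), 20.393878936767578) axis deg (unit) 19.4
246 287
top cover plane slope x,y [0.0012 0.0009] z med 135.6
stud 0.55 [397. 233. 414. 244.] 81 ctr [563.5 -95.5 179.5] z 179.8
stud_top 0.67 [394. 230. 417. 247.] 82 ctr [563.3 -95.7 179.4] z 179.8
all 85 [563.8 -95.5 179.2] ((563.4713134765625, -95.59183502197266), (43.022342681884766, 12.717803001403809), 18.343664169311523) axis deg (unit) -160.7
406 236
t 7.85 unit pos [384.7 -35.6 244.5] psi 178.2 F [ 0.7 -0.4 -0.1] T [ 0.02 -0.13 -0.03] q [-0.43 -0.01  1.86  0.    1.29 -1.97] w 70.4 g 0.0
```

View pics/w.png

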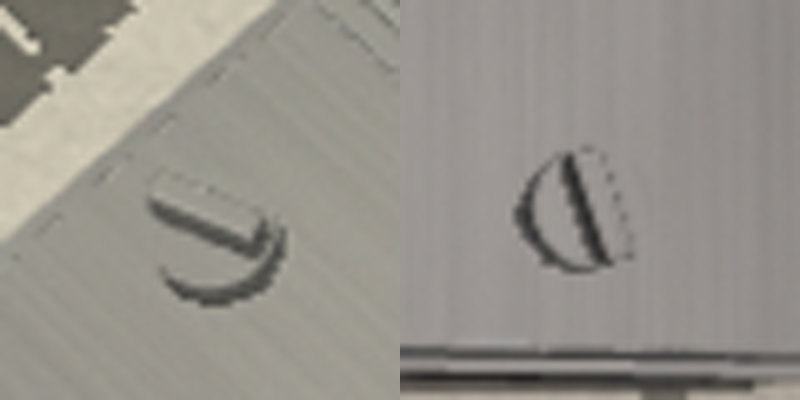

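The cover plane is flat, with slope ≈0.001. The wing is centred at unit-axis (564, −96.5), top z=180, along +19° (stud ≈ −0.33). Both views agree.

```bash
python3 -c "
from h import *
to([564,-96.3,215],197.1)"
```

```text
travel [-179.3  -60.9   29.4] rot [  0.   -0.  -18.9]
```

{"api": "step_arm", "payload": {"travel": [[-50,-17,0],[-100,-34,0],[-140,-50,0],[-165,-58,0],[-179,-61,5],[-179,-61,15],[-179,-61,29],[-179,-61,29],[-179,-61,29]], "delta_rot": [[0,0,-5],[0,0,-10],[0,0,-15],[0,0,-19],[0,0,-19],[0,0,-19],[0,0,-19],[0,0,-19],[0,0,-19]], "jaw": 0.5}}

```text
time: 8.75
eef_pos: [559.1, -114.6, 215.7]
eef_rot: [-0.0, -0.149, 0.989, 0.0]
contact_force: [-0.3, -0.1, -0.0]
grip_width: 44.3
grasp_force: 0.0
```

```bash
python3 -c "
from h import *
rep();to([564,-96.3,161],197.1)"
```

```text
t 8.75 unit pos [562.6 -96.  215.7] psi -162.8 F [-0.3 -0.1 -0. ] T [ 0.07 -0.13  0.01] q [-0.41  0.43  1.39 -0.    1.32 -2.28] w 44.3 g 0.0
travel [-1.3 -0.7 54.7] rot [ 0.  -0.   0.1]
```

{"api": "step_arm", "payload": {"travel": [[-1,-1,15],[-1,-1,30],[-1,-1,40],[-1,-1,47],[-1,-1,51],[-1,-1,54],[-1,-1,54]], "delta_rot": [[0,0,0],[0,0,0],[0,0,0],[0,0,0],[0,0,0],[0,0,0],[0,0,0]]}}

```text
time: 9.45
eef_pos: [560.7, -115.6, 161.8]
eef_rot: [0.0, -0.149, 0.989, -0.0]
contact_force: [-0.1, 0.2, 0.4]
grip_width: 44.4
grasp_force: 0.0
```

{"api": "step_arm", "payload": {"travel": [[0,0,0],[0,0,0],[0,0,0],[0,0,0],[0,0,0],[0,0,0]], "delta_rot": [[0,0,0],[0,0,0],[0,0,0],[0,0,0],[0,0,0],[0,0,0]], "jaw": 0, "squeeze": 12}}

```text
time: 10.05
eef_pos: [560.9, -116.2, 161.9]
eef_rot: [0.0, -0.149, 0.989, -0.001]
contact_force: [1.5, -4.5, -0.1]
grip_width: 12.0
grasp_force: 12.0
```

```bash
python3 -c "
from h import *
rep()"
```

```text
t 10.05 unit pos [564.5 -97.5 161.9] psi -162.9 F [ 1.5 -4.5 -0.1] T [-0.69 -0.33  0.04] q [-0.41  0.48  1.46 -0.    1.2  -2.28] w 12.0 g 12.0
```

Gripped (12.0 mm). I'll turn back to about −0.68 rad with the head up and take out the lateral bias.

{"api": "step_arm", "payload": {"travel": [[0,-0.6,0],[0,-0.6,0],[0,-0.6,0],[0,-0.6,0],[0,-0.6,0],[0,-0.6,0]], "delta_rot": [[0,0,-5],[0,0,-10],[0,0,-15],[0,0,-20],[0,0,-21],[0,0,-21]]}}

```text
time: 10.65
eef_pos: [560.9, -116.1, 161.9]
eef_rot: [0.0, -0.326, 0.945, -0.0]
contact_force: [-0.8, -1.3, 1.6]
grip_width: 11.8
grasp_force: 12.0
```

{"api": "step_arm", "payload": {"travel": [[0,0,0.5],[0,0,1],[0,0,1.5],[0,0,1.5]], "delta_rot": [[0,0,0],[0,0,0],[0,0,0],[0,0,0]]}}

```text
time: 11.05
eef_pos: [560.9, -116.2, 160.2]
eef_rot: [0.0, -0.327, 0.945, 0.0]
contact_force: [-0.2, -1.0, 2.3]
grip_width: 12.0
grasp_force: 12.0
```

```bash
python3 -c "
from h import *
rep()"
```

```text
t 11.05 unit pos [564.4 -97.5 160.2] psi -141.9 F [-0.2 -1.   2.3] T [-0.13  0.04  0.01] q [-0.41  0.49  1.46  0.    1.2  -2.64] w 12.0 g 12.0
```

{"api": "step_arm", "payload": {"travel": [[0,0,0.5],[0,0,1],[0,0,1],[0,0,1]], "delta_rot": [[0,0,0],[0,0,0],[0,0,0],[0,0,0]]}}

```text
time: 11.45
eef_pos: [560.9, -116.2, 159.6]
eef_rot: [0.0, -0.327, 0.945, -0.0]
contact_force: [-0.9, -1.4, 4.9]
grip_width: 11.9
grasp_force: 12.0
```

{"api": "step_arm", "payload": {"travel": [[0,0,0.5],[0,0,0.5],[0,0,0.5]], "delta_rot": [[0,0,0],[0,0,0],[0,0,0]]}}

```text
time: 11.75
eef_pos: [561.0, -116.2, 159.4]
eef_rot: [0.0, -0.327, 0.945, -0.0]
contact_force: [-2.8, -0.8, 6.9]
grip_width: 11.9
grasp_force: 12.0
```

Blocked at about 2 mm with ~7 N. I'll sweep clockwise.

{"api": "step_arm", "payload": {"travel": [[0,0,0.3],[0,0,0.3],[0,0,0.3],[0,0,0.3],[0,0,0.3],[0,0,0.3],[0,0,0.3],[0,0,0.3]], "delta_rot": [[0,0,2],[0,0,4],[0,0,6],[0,0,8],[0,0,10],[0,0,12],[0,0,14],[0,0,16]]}}

```text
time: 12.55
eef_pos: [561.0, -116.3, 158.6]
eef_rot: [0.0, -0.191, 0.982, -0.0]
contact_force: [0.2, -1.9, 3.3]
grip_width: 12.1
grasp_force: 12.0
```

```bash
python3 -c "
from h import *
rep()"
```

```text
t 12.55 unit pos [564.6 -97.6 158.6] psi -157.9 F [ 0.2 -1.9  3.3] T [-0.22 -0.15  0.16] q [-0.41  0.49  1.46 -0.    1.19 -2.36] w 12.1 g 12.0
```

z dropped 0.8 mm and the force fell, which is likely the slot. I'll test by pressing down.

{"api": "step_arm", "payload": {"travel": [[0,0,0.7],[0,0,1.3],[0,0,2],[0,0,2]], "delta_rot": [[0,0,0],[0,0,0],[0,0,0],[0,0,0]]}}

```text
time: 12.95
eef_pos: [561.1, -116.3, 157.4]
eef_rot: [0.001, -0.192, 0.981, -0.001]
contact_force: [-3.0, -1.8, 9.2]
grip_width: 12.0
grasp_force: 12.0
```

{"api": "step_arm", "payload": {"travel": [[0,0,0],[0,0,0],[0,0,0]], "delta_rot": [[0,0,-1],[0,0,-2],[0,0,-3]]}}

```text
time: 13.25
eef_pos: [561.0, -116.3, 156.9]
eef_rot: [0.0, -0.218, 0.976, -0.0]
contact_force: [-1.6, -2.1, 4.8]
grip_width: 11.6
grasp_force: 12.0
```

```bash
python3 -c "
from h import *
rep()"
```

```text
t 13.25 unit pos [564.6 -97.6 156.9] psi -154.8 F [-1.6 -2.1  4.8] T [-0.21  0.1  -0.03] q [-0.41  0.49  1.46 -0.    1.19 -2.42] w 11.6 g 12.0
```

4.8 N at about 4.7 mm matches the spring alone, so the bar is in the slot. Continuing down.

{"api": "step_arm", "payload": {"travel": [[0,0,1],[0,0,2],[0,0,3],[0,0,4],[0,0,5],[0,0,5],[0,0,5]], "delta_rot": [[0,0,0],[0,0,0],[0,0,0],[0,0,0],[0,0,0],[0,0,0],[0,0,0]]}}

```text
time: 13.95
eef_pos: [561.1, -116.3, 152.0]
eef_rot: [0.0, -0.218, 0.976, -0.0]
contact_force: [-1.3, -2.6, 6.1]
grip_width: 11.7
grasp_force: 12.0
```

{"api": "step_arm", "payload": {"travel": [[0,0,0.5],[0,0,1],[0,0,1.5],[0,0,1.5]], "delta_rot": [[0,0,0],[0,0,0],[0,0,0],[0,0,0]]}}

```text
time: 14.35
eef_pos: [561.1, -116.3, 150.5]
eef_rot: [0.0, -0.218, 0.976, -0.0]
contact_force: [-2.5, -1.6, 7.5]
grip_width: 12.1
grasp_force: 12.0
```

```bash
python3 -c "
from h import *
rep()"
```

```text
t 14.35 unit pos [564.6 -97.6 150.5] psi -154.8 F [-2.5 -1.6  7.5] T [-0.19  0.16 -0.01] q [-0.41  0.5   1.47 -0.    1.17 -2.42] w 12.1 g 12.0
```

{"api": "step_arm", "payload": {"travel": [[0,0,0.5],[0,0,1],[0,0,1.5],[0,0,1.5]], "delta_rot": [[0,0,0],[0,0,0],[0,0,0],[0,0,0]]}}

```text
time: 14.75
eef_pos: [561.1, -116.3, 149.1]
eef_rot: [0.0, -0.218, 0.976, -0.0]
contact_force: [-1.9, -2.5, 7.4]
grip_width: 11.9
grasp_force: 12.0
```

{"api": "step_arm", "payload": {"travel": [[0,0,0.3],[0,0,0.6],[0,0,0.6]], "delta_rot": [[0,0,0],[0,0,0],[0,0,0]]}}

```text
time: 15.05
eef_pos: [561.1, -116.3, 148.9]
eef_rot: [0.0, -0.218, 0.976, -0.0]
contact_force: [-3.9, -1.4, 9.4]
grip_width: 11.5
grasp_force: 12.0
```

{"api": "step_arm", "payload": {"travel": [[0,0,0.3],[0,0,0.3],[0,0,0.3]], "delta_rot": [[0,0,0],[0,0,0],[0,0,0]]}}

```text
time: 15.35
eef_pos: [561.1, -116.3, 148.8]
eef_rot: [0.001, -0.218, 0.976, -0.001]
contact_force: [-4.4, -0.7, 11.7]
grip_width: 11.9
grasp_force: 12.0
```

{"api": "step_arm", "payload": {"travel": [[0,0,0],[0,0,0],[0,0,0],[0,0,0],[0,0,0]], "delta_rot": [[0,0,3],[0,0,6],[0,0,9],[0,0,12],[0,0,15]], "squeeze": 20}}

```text
time: 15.85
eef_pos: [561.2, -116.5, 148.8]
eef_rot: [0.001, -0.088, 0.996, -0.001]
contact_force: [-3.0, -2.0, 12.2]
grip_width: 12.1
grasp_force: 20.0
```

```bash
python3 -c "
from h import *
rep()"
```

```text
t 15.85 unit pos [564.7 -97.8 148.8] psi -169.9 F [-3.  -2.  12.2] T [-0.25  0.5   0.02] q [-0.41  0.5   1.47 -0.    1.17 -2.16] w 12.1 g 20.0
```

It turns freely under the receptacle. Continuing.

{"api": "step_arm", "payload": {"travel": [[0,0,0],[0,0,0],[0,0,0],[0,0,0],[0,0,0],[0,0,0],[0,0,0],[0,0,0]], "delta_rot": [[0,0,4],[0,0,8],[0,0,12],[0,0,16],[0,0,20],[0,0,24],[0,0,28],[0,0,32]]}}

```text
time: 16.65
eef_pos: [561.1, -116.8, 148.8]
eef_rot: [0.001, 0.191, 0.982, -0.001]
contact_force: [-4.1, -3.0, 11.7]
grip_width: 11.9
grasp_force: 20.0
```

```bash
python3 -c "
from h import *
rep()"
```

```text
t 16.65 unit pos [564.7 -98.1 148.8] psi 158.0 F [-4.1 -3.  11.7] T [-0.56  0.49  0.02] q [-0.41  0.5   1.47 -0.    1.17 -1.6 ] w 11.9 g 20.0
```

{"api": "step_arm", "payload": {"travel": [[0,0,0],[0,0,0],[0,0,0],[0,0,0],[0,0,0],[0,0,0],[0,0,0],[0,0,0],[0,0,0]], "delta_rot": [[0,0,4],[0,0,8],[0,0,12],[0,0,16],[0,0,20],[0,0,24],[0,0,28],[0,0,32],[0,0,36]]}}

```text
time: 17.55
eef_pos: [560.9, -117.0, 148.9]
eef_rot: [0.001, 0.485, 0.875, -0.001]
contact_force: [-4.6, -4.7, 12.3]
grip_width: 12.0
grasp_force: 20.0
```

{"api": "step_arm", "payload": {"travel": [[0,0,0],[0,0,0],[0,0,0],[0,0,0]], "delta_rot": [[0,0,2],[0,0,4],[0,0,6],[0,0,6]]}}

```text
time: 17.95
eef_pos: [560.9, -117.0, 148.8]
eef_rot: [0.001, 0.529, 0.849, -0.001]
contact_force: [-5.2, -3.6, 10.7]
grip_width: 11.9
grasp_force: 20.0
```

```bash
python3 -c "
from h import *
rep()"
```

```text
t 17.95 unit pos [564.5 -98.4 148.8] psi 116.1 F [-5.2 -3.6 10.7] T [-0.82  0.84 -0.01] q [-0.41  0.5   1.47 -0.    1.17 -0.86] w 11.9 g 20.0
```

Turned about 88° from the slot so far. I'll creep on to the stop.

{"api": "step_arm", "payload": {"travel": [[0,0,0],[0,0,0],[0,0,0]], "delta_rot": [[0,0,1.5],[0,0,3],[0,0,3]]}}

```text
time: 18.25
eef_pos: [560.9, -117.0, 148.8]
eef_rot: [0.001, 0.551, 0.835, -0.001]
contact_force: [-5.6, -4.7, 11.5]
grip_width: 11.9
grasp_force: 20.0
```

```bash
python3 -c "
from h import *
rep()"
```

```text
t 18.25 unit pos [564.4 -98.4 148.8] psi 113.1 F [-5.6 -4.7 11.5] T [-0.8   0.88  0.02] q [-0.41  0.5   1.47 -0.    1.17 -0.81] w 11.9 g 20.0
```

{"api": "step_arm", "payload": {"travel": [[0,0,0],[0,0,0],[0,0,0]], "delta_rot": [[0,0,1.5],[0,0,3],[0,0,3]]}}

```text
time: 18.55
eef_pos: [560.9, -117.1, 148.8]
eef_rot: [0.001, 0.572, 0.82, -0.001]
contact_force: [-6.2, -4.9, 12.6]
grip_width: 12.1
grasp_force: 20.0
```

```bash
python3 -c "
from h import *
rep()"
```

```text
t 18.55 unit pos [564.4 -98.4 148.8] psi 110.2 F [-6.2 -4.9 12.6] T [-0.84  0.85  0.17] q [-0.41  0.5   1.47 -0.    1.17 -0.76] w 12.1 g 20.0
```

The torque shows the stop. I'll back off 4° and ease up to see whether the notch catches.

{"api": "step_arm", "payload": {"travel": [[0,0,0],[0,0,0],[0,0,-1],[0,0,-2],[0,0,-3],[0,0,-4],[0,0,-4]], "delta_rot": [[0,0,-2],[0,0,-4],[0,0,-4],[0,0,-4],[0,0,-4],[0,0,-4],[0,0,-4]]}}

```text
time: 19.25
eef_pos: [560.8, -117.0, 152.2]
eef_rot: [0.001, 0.543, 0.84, -0.001]
contact_force: [-3.9, -5.9, 6.8]
grip_width: 11.5
grasp_force: 20.0
```

{"api": "step_arm", "payload": {"travel": [[0,0,-0.5],[0,0,-1],[0,0,-1]], "delta_rot": [[0,0,0],[0,0,0],[0,0,0]]}}

```text
time: 19.55
eef_pos: [560.8, -117.0, 152.9]
eef_rot: [0.001, 0.543, 0.84, -0.001]
contact_force: [-2.5, -5.9, 5.0]
grip_width: 11.5
grasp_force: 20.0
```

The force is dropping faster than the spring would account for, so the notch is holding it. Now release and lift straight up.

{"api": "step_arm", "payload": {"travel": [[0,0,-0.6],[0,0,-0.6],[0,0,-0.6],[0,0,-0.6],[0,0,-0.6],[0,0,-0.6]], "delta_rot": [[0,0,0],[0,0,0],[0,0,0],[0,0,0],[0,0,0],[0,0,0]], "jaw": 0.5}}

```text
time: 20.15
eef_pos: [560.9, -116.0, 153.1]
eef_rot: [-0.0, 0.544, 0.839, 0.0]
contact_force: [0.1, -0.1, -0.1]
grip_width: 44.1
grasp_force: 0.0
```

{"api": "step_arm", "payload": {"travel": [[0,0,-10],[0,0,-30],[0,0,-60],[0,0,-90],[0,60,-100],[0,110,-100],[0,150,-100],[0,150,-100]], "delta_rot": [[0,0,0],[0,0,0],[0,0,0],[0,0,0],[0,0,0],[0,0,0],[0,0,0],[0,0,0]]}}

```text
time: 20.95
eef_pos: [701.3, -52.2, 250.1]
eef_rot: [-0.001, 0.542, 0.84, 0.0]
contact_force: [-0.7, -0.2, -0.4]
grip_width: 43.7
grasp_force: 0.0
```

Run:
```python
from h import *
rep()
for n in ("scene","top"):
    p=vision.grab_frame(n);W=cloud(p)@U;save(p,n+"9.png")
    m=(W[...,2]>120)&(W[...,2]<150)&(W[...,0]>530)&(W[...,0]<720)&(W[...,1]>-185)&(W[...,1]<-10)
    q=W[m];k=np.linalg.lstsq(np.c_[q[:,:2],np.ones(len(q))],q[:,2],rcond=None)[0]
    t=W[(W[...,2]>162)&(W[...,2]<195)&(abs(W[...,0]-564)<35)&(abs(W[...,1]+97)<35)]
    print(n,"slope",k[:2].round(4),np.median(q[:,2]).round(1),"wing",len(t),t.mean(0).round(1),"topz",np.percentile(t[:,2],[50,80]).round(1))
    if len(t): e=np.linalg.svd(t[:,:2]-t[:,:2].mean(0),full_matrices=False)[2][0];print("axis",np.degrees(np.arctan2(e[1],e[0])).round(1))
```

```text
t 20.95 unit pos [702.6 -28.9 250.1] psi 114.3 F [-0.7 -0.2 -0.4] T [-0.04 -0.07 -0.04] q [-0.24  0.74  0.8   0.    1.6  -0.67] w 43.7 g 0.0
scene slope [-0.0066  0.0013] 137.0 wing 101 [565.7 -98.2 170.7] topz [170.9 173.6]
axis -63.7
top slope [-0.0025  0.0031] 135.9 wing 17 [ 569.9 -110.8  169.9] topz [169.7 173.1]
axis 149.0
```

The wing top is at 171 mm, so about 9 mm pressed. It sits at 1.11 rad with the cover flat and the arm clear.

```bash
python3 -c "
from h import *
print(ctrl.finish_job())"
```

```text
the job is handed in; nothing more can be done
None
```

The job is handed in: the cover is shut, and the stud is turned to about 1.11 rad and caught, staying down by itself at about 9 mm. The arm is clear, and nothing suggests the bowl, bottle or jar was touched, though I did not re-measure them; the hand-in returned no verdict.

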